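# Stroke-check the grease dispensers and pull the one that binds

### The arm

A 6-joint arm with a two-finger parallel gripper is mounted at the origin on a cart in front of the work surface, level with it; the furniture and walls round the work are solid. World frame = base frame: x ahead of the robot, y to its left, z up, the work surface at z = 0. Lengths are in m, angles in rad, forces in N, time in s.
With the tool pointing down it reaches from about 0.3 to 0.775 m from the base axis. Payload 14.6 kg.
Tool frame: the origin (TCP) lies at the very end of the fingers, on their centre line; the grasp point (between the pads) lies 19 mm behind it (ctrl.grasp_offset is the distance from the TCP to the grasp point, in m); x points along the fingers, y is the direction in which the jaws open and shut, and the axes are right-handed (so a half turn about x gives the same grasp; the last joint's range is limited). The gripper opens to 94 mm and grips with 3 to 60 N. Pads are 16 mm wide; open, the fingers measure 119 mm over their backs; the gripper's body (75 mm by 177 mm) begins 78 mm behind the grasp point.
Start: joints at [-1.395, 0.3, 1.521, -0, 1.321, -0.067], TCP at [0.132, -0.534, 0.205] pointing down, gripper open.
Joint ranges: [-3.03, 3.03], [-0.79, 2.21], [0.23, 2.52], [-1.04, 4.18], [0, 3.07], [-2.55, 2.55]. Speed limits (rad/s): [2.22, 2.22, 2.57, 3.14, 3.14, 3.14].

### API

Orientations are given as [roll, pitch, yaw] about the fixed x, y, z axes, in that order (R = Rz(yaw) Ry(pitch) Rx(roll)).
In Python, from station import ctrl gives the robot as it stands. The module is installed in compiled form; this text tells all that it offers.
- The arm moves only by the tool send_rows, never from a script. Its argument "rows" is a list that holds one entry, the list of rows, each a list of 4 numbers: the shift along the world's x, y, z in mm, then the turn about the world's z in rad. A call has 1 to 12 rows; each row shifts and turns the commanded pose from where the row before left it; what a row does not reach is not made up. A row lasts 1/10 s, in which the tool goes at most 50 mm and 8.59 degrees, less where a joint would pass 70% of its speed; a pose out of reach is approached as far as the arm can. A call is refused whole if a number of a shift passes 50 or a number of a turn 0.15, either way. A call with a gripper value outside its range is refused whole. "grip" is the gripper's target within -1 to 1 (shut at 1, half-way at 0, fully open at -1), set as the call begins (left out, the last holds). The fingers move at their own pace and stop on an object; "newtons" is the grip in N (left out, the last holds). Time passes only in rows, so rows that do not move let the fingers close. It gives the time, the measured TCP pose, the force and the opening at its end, in the units of the state.
- ctrl.get_obs(): the state, without advancing time (a new reading comes with each control period).
- ctrl.camera(name): name is "scene" or "top" or "wrist"; returns (picture, depth): 384x512x3 uint8, red, green, blue; 384x512 float32, m along the optical axis (not along the pixel's ray), 0 where there is no reading.
- ctrl.camera_params(name): a dict with "vertical_fov" (degrees; the focal length in pixels is half the picture's height over the tangent of half this angle, whatever the lens; pixels are square), "cx", "cy" (the principal point, pixels), "cam_to_world" (4x4, takes a point from camera to world coordinates); the wrist camera has in their place "mount" (4x4, takes a point from camera to tool coordinates, whose origin is the TCP and whose axes are the tool frame's). Camera axes: x right, y up, looking along -z (the intrinsics and any distortion apply to the point x, -y, -z); pixel columns grow to the right and rows downward; lengths in m; the calibration is good to about 2 mm. A picture is of the moment at which its call begins: read the wrist's pose just before it. camera_params takes no time and is no camera call.
- ctrl.hand_in(): hands the job in, once; it reports no verdict.
The state is a dict: "time_s": time; "qpos": joint angles; "joint_vel": joint speeds; "tau": joint torques, N m; "ee_pos": TCP position; "eef_rot": TCP orientation; "force": force on the tool from outside, world axes, zero at the start; "moment": the same for the moment, N m; "grip_width": finger opening in m.
Only numpy, scipy, OpenCV 4.12 (cv2) and the standard library are available. Lean on these libraries where they do the work, as an engineer would, in place of code of your own. Each camera call takes 0.05 s, during which the arm holds its last target.

### The job

Check the three dry grease dispensers in the rack before they are filled: press each thumb plunger down lightly, all the way home if it runs freely. Where the resistance rises part-way, stop pushing there and never force it: lift that dispenser out by its black grip and stand it, fully seated, in the hole of the red reject stand. The sound ones stay in the rack with their plungers fully home; leave everything else where it is.

Things in the scene. Friction and masses are not known exactly. Their poses are not given: they have to be found in the camera images.
- rack: Fixed rack, 66 x 212 mm, aluminium deck on wood: origin at the centre of its underside, on the table, z up, y along the row of three holes, x across it. Deck top 60 mm above the table; holes 25 mm wide, right through, at y = -62, 0, +62 mm, a dispenser in each. Fingers fit round a dispenser across the row (closing along the rack's x).
- reject_hole (a point): Centre of the mouth, level with the deck's top, of the one hole in the red reject stand (fixed, 68 x 76 mm, deck top 60 mm above the table). Hole 25 mm wide, right through the 8 mm deck.
- grip_green (a point): Centre of the ribbed black grip of the dispenser with green band and pad (loose, 0.15 kg, z up). Grip 28 mm diameter, from 16 mm below to 20 mm above this point. Below it a 34 mm flange, 4 mm thick, that rests on the deck: its underside is 20 mm below this point. Then a 22 mm barrel, tapering to a nozzle tip 66 mm below this point.
- plunger_green: The green plunger: a steel rod and disc with a soft green rubber thumb cap, 25 mm round; origin at the centre of the cap's top, z up. Fully home, the disc rests on the grip and the cap's top is 28 mm above the grip's centre; drawn right out, 54 mm above. The cap yields 1 mm per 4.5 N, by 3.5 mm at most. Push it with at most 18 N.
- stroke_green (a joint): How far the green plunger is in, m: 0 out, 0.026 home; starts at 0 to 0.006, stays where left. A sound one slides at about 2.5 N to a hard stop at home. In one of the three, unseen, a swollen seal in the bore adds about 2 N per mm from about 11 mm in; let go, it springs back a mm or so; must not be forced.
- grip_blue (a point): Centre of the ribbed black grip of the dispenser with blue band and pad (loose, 0.15 kg, z up). Grip 28 mm diameter, from 16 mm below to 20 mm above this point. Below it a 34 mm flange, 4 mm thick, that rests on the deck: its underside is 20 mm below this point. Then a 22 mm barrel, tapering to a nozzle tip 66 mm below this point.
- plunger_blue: The blue plunger: a steel rod and disc with a soft blue rubber thumb cap, 25 mm round; origin at the centre of the cap's top, z up. Fully home, the disc rests on the grip and the cap's top is 28 mm above the grip's centre; drawn right out, 54 mm above. The cap yields 1 mm per 4.5 N, by 3.5 mm at most. Push it with at most 18 N.
- stroke_blue (a joint): How far the blue plunger is in, m: 0 out, 0.026 home; starts at 0 to 0.006, stays where left. A sound one slides at about 2.5 N to a hard stop at home. In one of the three, unseen, a swollen seal in the bore adds about 2 N per mm from about 11 mm in; let go, it springs back a mm or so; must not be forced.
- grip_orange (a point): Centre of the ribbed black grip of the dispenser with orange band and pad (loose, 0.15 kg, z up). Grip 28 mm diameter, from 16 mm below to 20 mm above this point. Below it a 34 mm flange, 4 mm thick, that rests on the deck: its underside is 20 mm below this point. Then a 22 mm barrel, tapering to a nozzle tip 66 mm below this point.
- plunger_orange: The orange plunger: a steel rod and disc with a soft orange rubber thumb cap, 25 mm round; origin at the centre of the cap's top, z up. Fully home, the disc rests on the grip and the cap's top is 28 mm above the grip's centre; drawn right out, 54 mm above. The cap yields 1 mm per 4.5 N, by 3.5 mm at most. Push it with at most 18 N.
- stroke_orange (a joint): How far the orange plunger is in, m: 0 out, 0.026 home; starts at 0 to 0.006, stays where left. A sound one slides at about 2.5 N to a hard stop at home. In one of the three, unseen, a swollen seal in the bore adds about 2 N per mm from about 11 mm in; let go, it springs back a mm or so; must not be forced.
- loupe_mid (a point): Centre, half-way up, of a loose bystander: black eye loupe, 35 mm wide, 39 mm high. To be left where it stands.
- pill_box_mid (a point): Centre, half-way up, of a loose bystander: round beige box, 42 mm wide, 20 mm high. To be left where it stands.
- die_grey_mid (a point): Centre, half-way up, of a loose bystander: grey pressing die, 30 mm wide, 18 mm high. To be left where it stands.
- die_brass_mid (a point): Centre, half-way up, of a loose bystander: brass pressing die, 22 mm wide, 26 mm high. To be left where it stands.
Mind the look-alikes: they are no part of the job. What is shaped like the part that bears grip_green but turquoise is not meant.

How it is judged:
At the end, for the whole second after the job is handed in: Two dispensers upright (0.1 rad) in the rack, within 10 mm of where they stood, plungers at least 24 of 26 mm in; the binding one, its plunger 10 to 20 mm in, upright in the reject stand, within 6 mm of the hole's centre, flange within 3.5 mm of the deck ((((value of joint stroke_green between 0.01 and 0.02 m and horizontal distance between grip_green and reject_hole below 0.006 m and z of grip_green in the frame of reject_hole below 0.0235 m and angle between grip_green's own z axis and vertical below 0.1 rad) and (value of joint stroke_blue above 0.024 m and distance of grip_blue from where it was at the start of the episode below 0.01 m and angle between grip_blue's own z axis and vertical below 0.1 rad) and (value of joint stroke_orange above 0.024 m and distance of grip_orange from where it was at the start of the episode below 0.01 m and angle between grip_orange's own z axis and vertical below 0.1 rad)) or ((value of joint stroke_blue between 0.01 and 0.02 m and horizontal distance between grip_blue and reject_hole below 0.006 m and z of grip_blue in the frame of reject_hole below 0.0235 m and angle between grip_blue's own z axis and vertical below 0.1 rad) and (value of joint stroke_green above 0.024 m and distance of grip_green from where it was at the start of the episode below 0.01 m and angle between grip_green's own z axis and vertical below 0.1 rad) and (value of joint stroke_orange above 0.024 m and distance of grip_orange from where it was at the start of the episode below 0.01 m and angle between grip_orange's own z axis and vertical below 0.1 rad)) or ((value of joint stroke_orange between 0.01 and 0.02 m and horizontal distance between grip_orange and reject_hole below 0.006 m and z of grip_orange in the frame of reject_hole below 0.0235 m and angle between grip_orange's own z axis and vertical below 0.1 rad) and (value of joint stroke_green above 0.024 m and distance of grip_green from where it was at the start of the episode below 0.01 m and angle between grip_green's own z axis and vertical below 0.1 rad) and (value of joint stroke_blue above 0.024 m and distance of grip_blue from where it was at the start of the episode below 0.01 m and angle between grip_blue's own z axis and vertical below 0.1 rad)))); the robot touches nothing.
It fails at once if a plunger is pushed with more than 18 N (contact force between any of the fingers, the arm and plunger_green above 18 N or contact force between any of the fingers, the arm and plunger_blue above 18 N or contact force between any of the fingers, the arm and plunger_orange above 18 N).
It fails at once if a loose bystander is moved by more than 15 mm (distance of any of loupe_mid, pill_box_mid, die_grey_mid, die_brass_mid from where it was at the start of the episode above 0.015 m).
It also fails if it takes over 59 s, if anything falls off the work surface, if the arm or the gripper's body presses on something with over 40 N, if the wrist force passes 120 N, or if a joint passes its speed limit or range.

## Working session

There is one attempt and no reset: what is moved stays moved. The work goes in short steps, Python scripts to look and compute and a tool call to move; the robot and the scene stay as the last step left them, time stands still between calls to the robot, and variables do not carry over. Pictures are saved under pics/ and viewed, and the job is handed in when it is done.

Besides the shell and the picture viewer there is one more tool, called after "Request:" by a JSON object that holds its "api" and its "payload". send_rows: Moves the arm, as the interface text tells. Its arguments: {"type":"object","properties":{"rows":{"type":"array"},"grip":{"type":"number"},"newtons":{"type":"number"}},"required":["rows"]}

```bash
mkdir -p pics
cat > h.py <<'E'
import numpy as np, cv2
from station import ctrl
def cam(n):
    o=ctrl.get_obs(); p,d=ctrl.camera(n); c=ctrl.camera_params(n); return o,p,d,c
E
python3 - <<'E'
from h import *
for n in ("scene","top"):
    o,p,d,c=cam(n)
    np.savez(n+"0.npz",p=p,d=d,**{k:np.array(v) for k,v in c.items()})
    cv2.imwrite(f"pics/{n}0.png",cv2.resize(p[:,:,::-1],(800,600),interpolation=cv2.INTER_CUBIC)); print(n,{k:v for k,v in c.items()})
print(o)
E
```

```text
scene {'vertical_fov': 47.75474372098583, 'cx': 254.67024995078, 'cy': 197.32430828965957, 'cam_to_world': array([[-0.75363248,  0.43239291, -0.49504996,  0.06975975],
       [-0.65690695, -0.46956178,  0.58990254,  0.56947838],
       [ 0.02261313,  0.76977147,  0.63791891,  0.67524598],
       [ 0.        ,  0.        ,  0.        ,  1.        ]])}
top {'vertical_fov': 49.00453193119293, 'cx': 250.7019737263187, 'cy': 191.5851282696847, 'cam_to_world': array([[ 0.020832  ,  0.99271127, -0.11870282,  0.41030254],
       [-0.99968035,  0.01898132, -0.01670024,  0.03691939],
       [-0.01432538,  0.11901277,  0.99278938,  0.95569789],
       [ 0.        ,  0.        ,  0.        ,  1.        ]])}
{'time_s': 0.05, 'qpos': array([-1.39460183e+00,  3.00490104e-01,  1.52156588e+00,  1.38446391e-05,
        1.32069751e+00, -6.66029583e-02]), 'joint_vel': array([ 0.00036191, -0.0006065 ,  0.00051408,  0.00053476,  0.00011088,
       -0.00123502]), 'tau': array([ 1.07773212e-03, -5.33214426e+01, -3.53706980e+01,  7.10326480e-02,
        2.35896267e-02, -4.37456526e-05]), 'ee_pos': array([ 0.13218453, -0.53361552,  0.20488234]), 'eef_rot': array([-1.64895064,  1.5696354 ,  1.73543604]), 'force': array([ 0.97039915,  0.65384459, -1.09763998]), 'moment': array([ 0.04750689,  0.01374869, -0.01006173]), 'grip_width': 0.09371009668555064}
```

View pics/scene0.png

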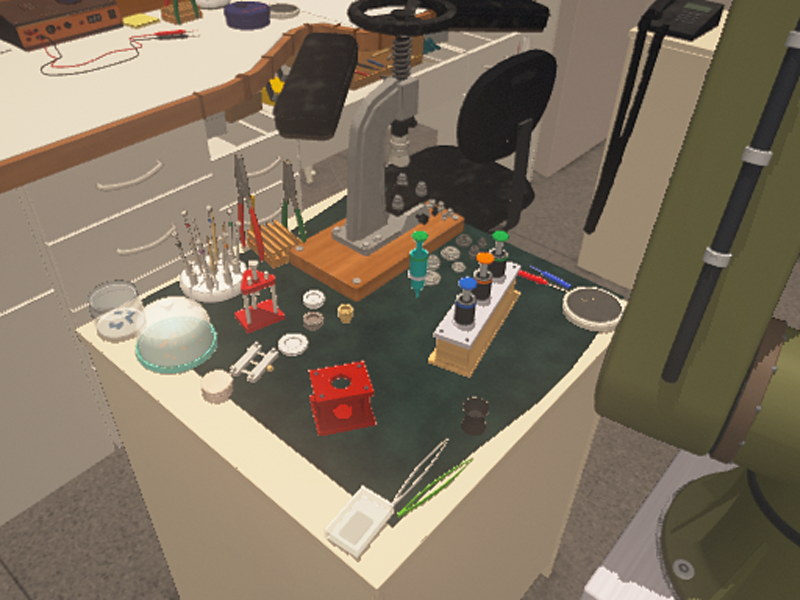

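View pics/top0.png

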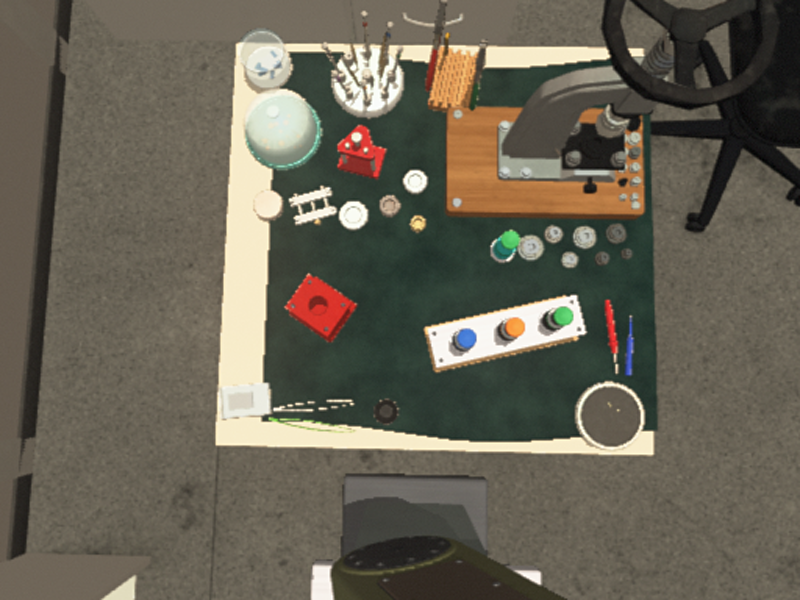

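Candidates, in top-picture pixels: the rack caps are blue (465,338), orange (513,328) and green (562,316). The turquoise/green look-alike (508,242) stands outside the rack, so I exclude it. For the stand, the larger red box with a hole (320,305) matches; the small red press (360,150) doesn't. Next I measure them.

```bash
cat >> h.py <<'E'
def cloud(d,c):
    H,W=d.shape; f=H/2/np.tan(np.radians(float(c["vertical_fov"]))/2)
    u,v=np.meshgrid(np.arange(W),np.arange(H))
    X=np.stack([(u-c["cx"])/f*d,-(v-c["cy"])/f*d,-d],-1)
    M=np.array(c["cam_to_world"]) if "cam_to_world" in c else None
    return X@M[:3,:3].T+M[:3,3], d>0
E
python3 - <<'E'
from h import *
for n in ("top","scene"):
    z=np.load(n+"0.npz"); p,d=z["p"],z["d"]; W,ok=cloud(d,z)
    hsv=cv2.cvtColor(p,cv2.COLOR_RGB2HSV).astype(int); h,s,v=[hsv[...,i] for i in range(3)]
    x,y,zz=[W[...,i] for i in range(3)]
    print(n, "table z", np.median(zz[ok&(abs(x-.45)<.1)&(abs(y-.0)<.25)]))
    work=ok&(x>.2)&(x<.85)&(abs(y)<.4)
    deck=work&(s<50)&(v>130)&(abs(zz-.06)<.006)&(y<0.05)&(x<.62)
    red=work&((h<6)|(h>174))&(s>150)&(abs(zz-.06)<.006)
    for nm,m in(("deck",deck),("red",red)):
        k,l,st,_=cv2.connectedComponentsWithStats(cv2.morphologyEx(m.astype(np.uint8),cv2.MORPH_CLOSE,np.ones((3,3))))
        for i in range(1,k):
            if st[i,4]>150:
                q=W[(l==i)&m]; r=cv2.minAreaRect((q[:,:2]*1000).astype(np.float32)); print(nm,st[i],r,"z",np.median(q[:,2]))
    for nm,a,b in(("blue",105,125),("orange",8,20),("green",55,80)):
        m=work&(h>=a)&(h<=b)&(s>120)&(zz>.1)
        k,l,st,_=cv2.connectedComponentsWithStats(m.astype(np.uint8))
        for i in range(1,k):
            if st[i,4]>40:
                q=W[l==i]; zt=np.percentile(q[:,2],80); t=q[abs(q[:,2]-zt)<.003]
                print(nm,st[i],"ztop",zt.round(4),"c",((t.min(0)+t.max(0))/2*1000).round(1),t.mean(0).round(4),len(t))
E
```

```text
top table z 0.0032137613902993856
deck [ 274  189  101   46 1821] ((478.0132141113281, -103.98308563232422), (53.790950775146484, 208.40455627441406), 13.94659423828125) z 0.060430561170207064
red [183 176  42  40 778] ((508.17242431640625, 154.11660766601562), (71.92973327636719, 56.0218620300293), 56.43099594116211) z 0.060096160778368435
blue [293 211  12  12 105] ztop 0.1303 c [461.8 -43.7 129.5] [ 0.4622 -0.0435  0.1295] 94
orange [323 203  13  13 122] ztop 0.1334 c [ 477.6 -103.   133.3] [ 0.4774 -0.1032  0.1324] 103
green [320 148  12  12 108] ztop 0.1215 c [590.6 -98.  121.2] [ 0.591  -0.0988  0.1204] 95
green [354 197  12  11 103] ztop 0.1339 c [ 492.2 -162.4  133.9] [ 0.4921 -0.1628  0.133 ] 100
scene table z 0.0020569501445749094
deck [277 168  56  55 787] ((477.5912780761719, -100.60600280761719), (54.61308670043945, 211.5290069580078), 13.85861873626709) z 0.05909110890263386
red [198 232  41  27 745] ((507.9420471191406, 157.04147338867188), (71.80416107177734, 59.11102294921875), 56.73353576660156) z 0.05883648580708567
blue [294 178  11   7  65] ztop 0.1289 c [462.1 -40.5 128.2] [ 0.4614 -0.0397  0.128 ] 63
orange [305 162  11   7  67] ztop 0.1313 c [ 477.6 -101.   130.9] [ 0.4772 -0.0999  0.1305] 61
green [264 148  10   7  53] ztop 0.119 c [591.  -95.6 118.3] [ 0.5904 -0.0955  0.1181] 50
green [315 148  11   7  57] ztop 0.132 c [ 493.1 -159.7  131.1] [ 0.4928 -0.1597  0.131 ] 54
```

Run:
```python
from h import *
z=np.load("top0.npz"); p=z["p"][150:260,170:400,::-1]
cv2.imwrite("pics/crop0.png",cv2.resize(p,None,fx=3.4,fy=3.4,interpolation=cv2.INTER_CUBIC))
```

```text
(no output)
```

View pics/crop0.png

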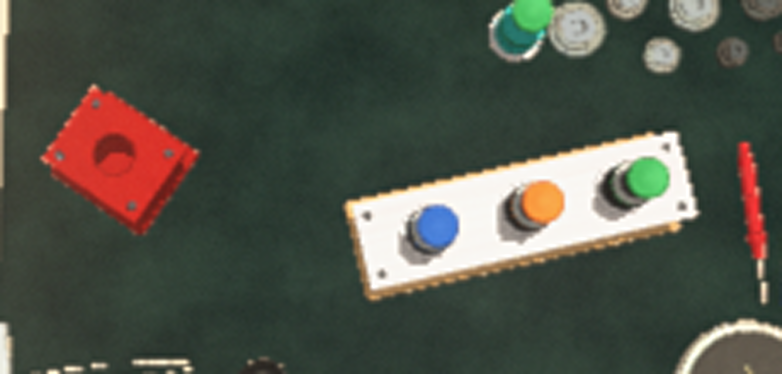

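```bash
cat >> h.py <<'E'
from scipy.spatial.transform import Rotation as Ro
def toolR(o): return Ro.from_euler("xyz",o["eef_rot"]).as_matrix()
E
python3 - <<'E'
from h import *
o=ctrl.get_obs(); R=toolR(o); print(R.round(3)); print(np.array(ctrl.camera_params("wrist")["mount"]).round(3),ctrl.camera_params("wrist")); print(ctrl.grasp_offset)
y=R[:,1]; print("jaw angle",np.degrees(np.arctan2(y[1],y[0])))
E
```

```text
[[-0.     0.24  -0.971]
 [ 0.001 -0.971 -0.24 ]
 [-1.    -0.001 -0.   ]]
[[-0.     0.263 -0.965 -0.179]
 [ 1.    -0.    -0.001 -0.001]
 [-0.001 -0.965 -0.263 -0.077]
 [ 0.     0.     0.     1.   ]] {'vertical_fov': 67.5207433145161, 'cx': 258.3161641047349, 'cy': 196.97510620131817, 'mount': array([[-4.27862466e-04,  2.62727697e-01, -9.64869926e-01,
        -1.78774300e-01],
       [ 9.99999763e-01, -4.07331531e-04, -5.54354142e-04,
        -5.14875608e-04],
       [-5.38666131e-04, -9.64869935e-01, -2.62727461e-01,
        -7.65245714e-02],
       [ 0.00000000e+00,  0.00000000e+00,  0.00000000e+00,
         1.00000000e+00]])}
0.0188
jaw angle -76.08709915018636
```

Request:
{"api": "send_rows", "payload": {"rows": [[[21,27,3,0.098],[21,27,3,0.098],[21,27,3,0.098],[21,27,3,0.098],[21,27,3,0.098],[21,27,3,0.098],[21,27,3,0.098],[21,27,3,0.098],[21,27,3,0.098],[21,27,3,0.098],[21,27,3,0.098],[21,27,3,0.098]]], "grip": 1, "newtons": 20}}

```text
time_s: 1.3
ee_pos: [0.3848, -0.2086, 0.2415]
eef_rot: [-1.941, 1.571, 2.624]
force: [0.1, -1.2, -0.2]
grip_width: 0.0021
```

Request:
{"api": "send_rows", "payload": {"rows": [[[21,25,3,0.098],[21,25,3,0.098],[21,25,3,0.098],[21,25,3,0.098],[0,0,0,0],[0,0,0,0],[0,0,0,0]]]}}

```text
time_s: 2.0
ee_pos: [0.4677, -0.1104, 0.2532]
eef_rot: [-1.832, 1.57, 3.119]
force: [-0.4, -0.2, -0.2]
grip_width: 0.0009
```

```bash
cat >> h.py <<'E'
def wrist(tag):
    o,p,d,c=cam("wrist"); R=toolR(o); T=np.eye(4); T[:3,:3]=R; T[:3,3]=o["ee_pos"]
    c=dict(c); c["cam_to_world"]=T@np.array(c["mount"])
    cv2.imwrite(f"pics/{tag}.png",cv2.resize(p[:,:,::-1],(800,600),interpolation=cv2.INTER_CUBIC))
    W,ok=cloud(d,c); np.savez(tag+".npz",p=p,d=d,W=W,ok=ok)
    y=R[:,1]; print("tcp",o["ee_pos"].round(4),"jaw",np.degrees(np.arctan2(y[1],y[0])).round(2),"F",o["force"].round(2),"w",o["grip_width"],"t",o["time_s"])
    return o,p,d,W,ok
def report(p,W,ok):
    hsv=cv2.cvtColor(p,cv2.COLOR_RGB2HSV).astype(int); h,s,v=[hsv[...,i] for i in range(3)]
    x,y,zz=[W[...,i] for i in range(3)]
    work=ok&(x>.2)&(x<.85)&(abs(y)<.4)
    deck=work&(s<50)&(v>120)&(abs(zz-.06)<.006)&(y<0.05)&(x<.62)
    red=work&((h<6)|(h>174))&(s>150)&(abs(zz-.06)<.006)
    for nm,m in(("deck",deck),("red",red)):
        k,l,st,_=cv2.connectedComponentsWithStats(cv2.morphologyEx(m.astype(np.uint8),cv2.MORPH_CLOSE,np.ones((3,3))))
        for i in range(1,k):
            if st[i,4]>300:
                q=W[(l==i)&m]; print(nm,st[i],cv2.minAreaRect((q[:,:2]*1000).astype(np.float32)),"z",np.median(q[:,2]).round(4))
    for nm,a,b in(("blue",105,125),("orange",8,20),("green",55,80)):
        m=work&(h>=a)&(h<=b)&(s>120)&(zz>.09)
        k,l,st,_=cv2.connectedComponentsWithStats(m.astype(np.uint8))
        for i in range(1,k):
            if st[i,4]>100:
                q=W[l==i]; zt=np.percentile(q[:,2],80); t=q[abs(q[:,2]-zt)<.002]
                (cx,cy),r=cv2.minEnclosingCircle((t[:,:2]*1000).astype(np.float32))
                print(nm,st[i],"ztop",zt.round(4),"circ",round(cx,1),round(cy,1),round(r,1),"mean",(t.mean(0)*1000).round(1))
E
python3 - <<'E'
from h import *
o,p,d,W,ok=wrist("w1"); report(p,W,ok)
E
```

```text
tcp [ 0.4677 -0.1104  0.2532] jaw 13.66 F [-0.39 -0.15 -0.19] w 0.0008840939811116238 t 2.0
deck [ 246   91   45  156 4236] ((478.43341064453125, -101.126708984375), (54.13501739501953, 206.42181396484375), 14.022997856140137) z 0.0595
blue [259 115  23  25 437] ztop 0.1291 circ 463.3 -41.1 12.1 mean [463.2 -41.3 128.5]
orange [259 175  22  23 399] ztop 0.1318 circ 478.3 -101.1 12.2 mean [ 478.  -100.9  131.3]
orange [251 287   5  59 191] ztop 0.3711 circ 460.2 -84.5 7.4 mean [460.7 -85.6 370.8]
orange [261 287   5  58 200] ztop 0.3711 circ 463.7 -85.2 5.4 mean [463.2 -84.9 370.7]
orange [  31  360  327   19 3402] ztop 0.3786 circ 449.0 -95.7 38.2 mean [449.2 -94.9 378. ]
green [353 195  22  20 353] ztop 0.1195 circ 588.8 -99.0 12.3 mean [588.8 -99.  119. ]
```

View pics/w1.png

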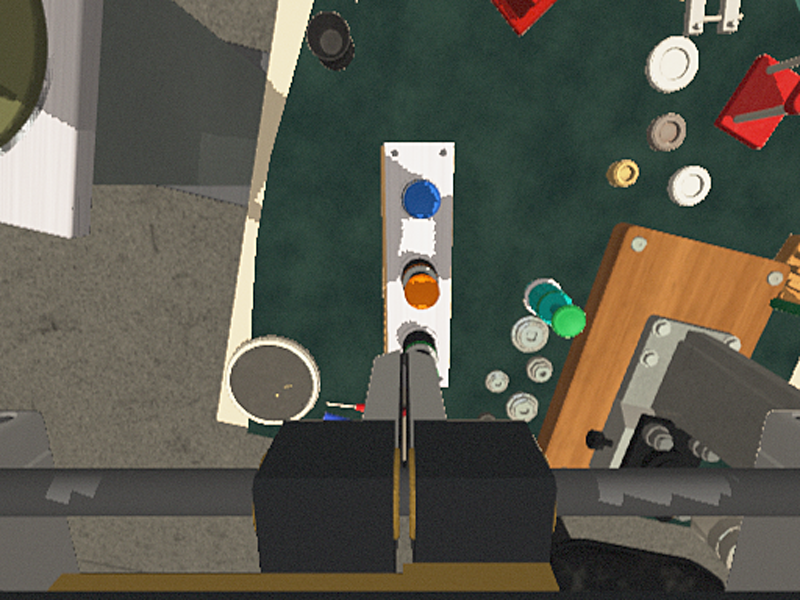

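Wrist view: blue cap at (421,198) and orange at (421,290). Green is hidden by the fingers, and the turquoise look-alike is at (568,320). I'll press blue first.

Request:
{"api": "send_rows", "payload": {"rows": [[[-2.5,34,-20,0.003],[-2.5,34,-20,0.003],[0,0,-30,0],[0,0,-30,0],[0,0,-12,0],[0,0,-5,0],[0,0,0,0],[0,0,0,0],[0,0,0,0]]]}}

```text
time_s: 2.95
ee_pos: [0.4637, -0.0421, 0.1375]
eef_rot: [1.161, 1.569, -0.164]
force: [-0.8, -0.4, 0.4]
grip_width: 0.0003
```

Run:
```python
from h import *
o,p,d,W,ok=wrist("w2"); report(p,W,ok)
```

```text
tcp [ 0.4637 -0.0421  0.1375] jaw 14.08 F [-0.81 -0.44  0.43] w 0.0003342701616584293 t 2.95
deck [ 228  158   60  110 3325] ((466.25897216796875, -52.74941635131836), (54.09757995605469, 108.044189453125), 13.961957931518555) z 0.0595
red [ 328    0   79   43 1704] ((509.5267639160156, 126.07274627685547), (60.09095764160156, 30.410219192504883), 12.786215782165527) z 0.0593
blue [241 214  33  14 282] ztop 0.1291 circ 461.8 -37.6 11.3 mean [460.9 -33.6 128.5]
orange [252 287   4  58 199] ztop 0.2554 circ 456.2 -17.6 5.2 mean [456.2 -17.  255. ]
orange [262 287   4  58 209] ztop 0.2553 circ 459.1 -16.8 5.8 mean [458.6 -16.3 254.9]
orange [  31  360  327   19 3669] ztop 0.2628 circ 444.6 -27.7 38.2 mean [445.2 -26.5 262.2]
```

View pics/w2.png

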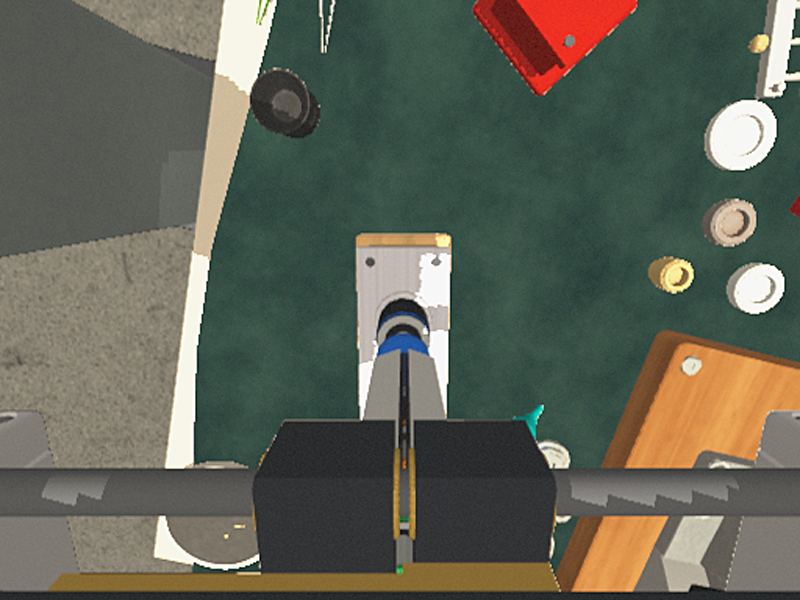

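The closed fingertips sit centred over the blue cap at (404,345).

Request:
{"api": "send_rows", "payload": {"rows": [[[0,0,-3,0],[0,0,-3,0],[0,0,-2,0],[0,0,-2,0],[0,0,-1,0],[0,0,0,0],[0,0,0,0]]]}}

```text
time_s: 3.7
ee_pos: [0.4632, -0.0419, 0.1254]
eef_rot: [-2.177, 1.571, 2.782]
force: [0.4, -0.4, 1.1]
grip_width: 0.0005
```

Request:
{"api": "send_rows", "payload": {"rows": [[[0,0,-1,0],[0,0,-1,0],[0,0,-1,0],[0,0,-1,0],[0,0,-1,0],[0,0,-1,0],[0,0,0,0]]]}}

```text
time_s: 4.4
ee_pos: [0.4633, -0.0419, 0.1195]
eef_rot: [1.159, 1.571, -0.165]
force: [-0.1, 0.5, 6.9]
grip_width: 0.0006
```

Request:
{"api": "send_rows", "payload": {"rows": [[[0,0,-0.5,0],[0,0,-0.5,0],[0,0,0,0]]]}}

```text
time_s: 4.7
ee_pos: [0.4633, -0.0419, 0.1187]
eef_rot: [1.165, 1.57, -0.16]
force: [-0.8, 0.1, 7.0]
grip_width: 0.0007
```

Request:
{"api": "send_rows", "payload": {"rows": [[[0,0,0,0]]]}}

```text
time_s: 4.8
ee_pos: [0.4634, -0.0419, 0.1188]
eef_rot: [1.197, 1.57, -0.128]
force: [-2.2, -0.6, 7.2]
grip_width: 0.0007
```

Force rises with travel, so blue is binding at about 13 mm. I stop here, lift off and test orange.

Request:
{"api": "send_rows", "payload": {"rows": [[[0,0,10,0],[0,0,20,0],[7,-30,0,0],[8,-30,0,0],[0,0,-8,0],[0,0,-3,0],[0,0,0,0],[0,0,0,0],[0,0,0,0]]]}}

```text
time_s: 5.7
ee_pos: [0.4783, -0.1013, 0.1377]
eef_rot: [1.101, 1.57, -0.223]
force: [-0.7, -0.0, -1.0]
grip_width: 0.0004
```

Request:
{"api": "send_rows", "payload": {"rows": [[[0,0,-3,0],[0,0,-3,0],[0,0,-2,0],[0,0,-2,0],[0,0,-1,0],[0,0,0,0],[0,0,0,0]]]}}

```text
time_s: 6.4
ee_pos: [0.4782, -0.1018, 0.1264]
eef_rot: [-2.456, 1.571, 2.503]
force: [-0.3, 0.9, 1.0]
grip_width: 0.0004
```

Request:
{"api": "send_rows", "payload": {"rows": [[[0,0,-1,0],[0,0,-1,0],[0,0,-1,0],[0,0,-1,0],[0,0,-1,0],[0,0,-1,0],[0,0,0,0],[0,0,0,0]]]}}

```text
time_s: 7.2
ee_pos: [0.4782, -0.1019, 0.1204]
eef_rot: [-1.776, 1.571, -3.101]
force: [0.5, 1.0, 2.1]
grip_width: 0.0005
```

Request:
{"api": "send_rows", "payload": {"rows": [[[0,0,-1,0],[0,0,-1,0],[0,0,-1,0],[0,0,0,0],[0,0,0,0]]]}}

```text
time_s: 7.7
ee_pos: [0.4782, -0.1019, 0.1174]
eef_rot: [-1.91, 1.571, 3.049]
force: [0.8, 0.9, 2.1]
grip_width: 0.0005
```

Request:
{"api": "send_rows", "payload": {"rows": [[[0,0,-1,0],[0,0,-1,0],[0,0,-1,0],[0,0,-1,0],[0,0,0,0],[0,0,0,0]]]}}

```text
time_s: 8.3
ee_pos: [0.4782, -0.1019, 0.1134]
eef_rot: [-2.051, 1.571, 2.908]
force: [1.0, 1.1, 1.4]
grip_width: 0.0003
```

Orange runs freely, so I take it home gently.

Request:
{"api": "send_rows", "payload": {"rows": [[[0,0,-1,0],[0,0,-1,0],[0,0,-1,0],[0,0,-1,0],[0,0,-1,0],[0,0,0,0],[0,0,0,0]]]}}

```text
time_s: 9.0
ee_pos: [0.4782, -0.1019, 0.1084]
eef_rot: [-1.805, 1.571, -3.13]
force: [-0.4, 1.0, 1.5]
grip_width: 0.0002
```

Request:
{"api": "send_rows", "payload": {"rows": [[[0,0,-0.5,0],[0,0,-0.5,0],[0,0,0,0],[0,0,0,0]]]}}

```text
time_s: 9.4
ee_pos: [0.4783, -0.1018, 0.1075]
eef_rot: [1.378, 1.571, 0.053]
force: [0.8, 1.2, 3.4]
grip_width: 0.0005
```

Request:
{"api": "send_rows", "payload": {"rows": [[[0,0,-0.5,0],[0,0,-0.5,0],[0,0,0,0],[0,0,0,0]]]}}

```text
time_s: 9.8
ee_pos: [0.4784, -0.1018, 0.1067]
eef_rot: [1.348, 1.57, 0.023]
force: [-0.3, 1.7, 6.6]
grip_width: 0.0005
```

Orange is at the hard stop. Next is green.

Request:
{"api": "send_rows", "payload": {"rows": [[[0,0,15,0],[0,0,25,0],[7,-30,0,0],[8,-30,0,0],[0,0,-6,0],[0,0,-3,0],[0,0,0,0],[0,0,0,0],[0,0,0,0]]]}}

```text
time_s: 10.7
ee_pos: [0.4933, -0.1613, 0.1376]
eef_rot: [0.895, 1.571, -0.429]
force: [0.1, -0.7, -1.1]
grip_width: 0.0005
```

Request:
{"api": "send_rows", "payload": {"rows": [[[0,0,-3,0],[0,0,-3,0],[0,0,-2,0],[0,0,-2,0],[0,0,-1,0],[0,0,0,0],[0,0,0,0]]]}}

```text
time_s: 11.4
ee_pos: [0.4932, -0.1619, 0.1264]
eef_rot: [-2.147, 1.571, 2.812]
force: [0.5, 0.7, 1.3]
grip_width: 0.0003
```

Request:
{"api": "send_rows", "payload": {"rows": [[[0,0,-1,0],[0,0,-1,0],[0,0,-1,0],[0,0,-1,0],[0,0,-1,0],[0,0,-1,0],[0,0,0,0],[0,0,0,0]]]}}

```text
time_s: 12.2
ee_pos: [0.4932, -0.1619, 0.1204]
eef_rot: [-1.793, 1.571, -3.118]
force: [0.9, 1.3, 1.4]
grip_width: 0.0004
```

Request:
{"api": "send_rows", "payload": {"rows": [[[0,0,-1,0],[0,0,-1,0],[0,0,-1,0],[0,0,0,0],[0,0,0,0]]]}}

```text
time_s: 12.7
ee_pos: [0.4932, -0.1619, 0.1174]
eef_rot: [-1.614, 1.571, -2.939]
force: [0.1, 0.2, 1.6]
grip_width: 0.0
```

Request:
{"api": "send_rows", "payload": {"rows": [[[0,0,-1,0],[0,0,-1,0],[0,0,-1,0],[0,0,-1,0],[0,0,0,0],[0,0,0,0]]]}}

```text
time_s: 13.3
ee_pos: [0.4932, -0.1618, 0.1134]
eef_rot: [-2.105, 1.571, 2.854]
force: [0.2, 1.3, 1.8]
grip_width: 0.0005
```

Request:
{"api": "send_rows", "payload": {"rows": [[[0,0,-1,0],[0,0,-1,0],[0,0,-1,0],[0,0,-1,0],[0,0,-1,0],[0,0,-1,0],[0,0,0,0],[0,0,0,0]]]}}

```text
time_s: 14.1
ee_pos: [0.4933, -0.1619, 0.1075]
eef_rot: [1.216, 1.571, -0.109]
force: [1.0, 0.7, 4.2]
grip_width: 0.0006
```

Request:
{"api": "send_rows", "payload": {"rows": [[[0,0,-0.5,0],[0,0,-0.5,0],[0,0,0,0],[0,0,0,0]]]}}

```text
time_s: 14.5
ee_pos: [0.4934, -0.1618, 0.1067]
eef_rot: [1.191, 1.57, -0.134]
force: [-1.4, 1.5, 5.8]
grip_width: 0.0007
```

Green is home too. I lift, open the gripper and move above blue to look at everything.

Request:
{"api": "send_rows", "payload": {"rows": [[[0,0,20,0],[0,0,40,0],[0,0,40,0],[-10,40,14,0],[-10,40,14,0],[-10,40,15,0],[0,0,0,0],[0,0,0,0],[0,0,0,0]]]}}

```text
time_s: 15.4
ee_pos: [0.4631, -0.0426, 0.2487]
eef_rot: [-1.742, 1.57, -3.068]
force: [0.3, 0.1, 0.4]
grip_width: 0.0004
```

Request:
{"api": "send_rows", "payload": {"rows": [[[0,0,0,0],[0,0,0,0],[0,0,0,0],[0,0,0,0]]], "grip": -0.2}}

```text
time_s: 15.8
ee_pos: [0.4632, -0.0421, 0.2493]
eef_rot: [-1.861, 1.57, 3.097]
force: [0.7, -0.2, 0.8]
grip_width: 0.0288
```

Run:
```python
from h import *
o,p,d,W,ok=wrist("w3"); report(p,W,ok)
o,p,d,c=cam("top"); W,ok=cloud(d,c); report(p,W,ok)
cv2.imwrite("pics/top3.png",cv2.resize(p[120:280,150:400,::-1],(800,512),interpolation=cv2.INTER_CUBIC))
o,p,d,c=cam("scene"); W,ok=cloud(d,c); report(p,W,ok)
```

```text
tcp [ 0.4632 -0.0421  0.2493] jaw 14.07 F [ 0.75 -0.18  0.85] w 0.028779625409115637 t 15.8
deck [ 238  147   42  144 3804] ((478.4772644042969, -101.7134780883789), (53.94434356689453, 207.54946899414062), 14.087101936340332) z 0.0595
red [ 299    0   80   67 2667] ((508.284423828125, 156.4687042236328), (72.55558776855469, 55.4606819152832), 56.58934783935547) z 0.0593
blue [248 179  22  22 357] ztop 0.121 circ 462.8 -41.1 12.0 mean [462.8 -40.8 120.4]
orange [249 228  20  19 303] ztop 0.1077 circ 478.2 -101.1 12.2 mean [ 478.2 -100.7  107.1]
orange [194 286  14  60 400] ztop 0.367 circ 442.1 -20.9 6.3 mean [442.2 -20.8 366.7]
orange [310 286  13  60 370] ztop 0.3667 circ 472.7 -13.6 5.9 mean [472.2 -13.3 366.5]
orange [  92  360  328   19 3415] ztop 0.3746 circ 458.3 -24.2 38.0 mean [458.2 -23.3 374. ]
green [249 274  19  17 258] ztop 0.1078 circ 493.4 -160.4 12.4 mean [ 493.  -160.4  107.1]
red [183 176  42  40 777] ((508.15966796875, 154.12667846679688), (72.12582397460938, 55.88903045654297), 56.7591667175293) z 0.0602
deck [277 168  56  55 787] ((477.21405029296875, -99.9100112915039), (54.21183395385742, 210.5928955078125), 13.881802558898926) z 0.0589
red [198 232  41  27 739] ((507.7835998535156, 157.29669189453125), (71.71412658691406, 58.88967514038086), 57.2244873046875) z 0.0589
orange [285  65  43  11 147] ztop 0.376 circ 462.7 -23.3 37.8 mean [461.1 -22.8 375.4]
```

View pics/w3.png

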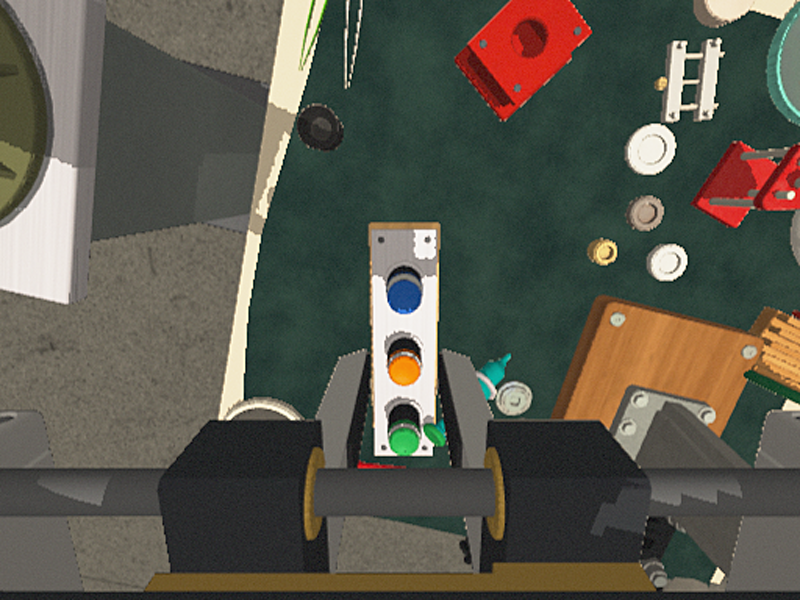

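The picture shows blue at (404,295) part-way in (cap at 121 mm, about 13 mm of stroke), with orange (404,368) and green (404,440) home (cap at 108 mm). The reject hole is at (528,38). Now I grasp blue.

Request:
{"api": "send_rows", "payload": {"rows": [[[0,1,-45,0],[0,0,-45,0],[0,0,-40,0],[0,0,-30,0],[0,0,-15,0],[0,0,-7,0],[0,0,0,0],[0,0,0,0],[0,0,0,0]]]}}

```text
time_s: 16.85
ee_pos: [0.4638, -0.0409, 0.0684]
eef_rot: [1.174, 1.569, -0.151]
force: [0.2, 0.5, -0.5]
grip_width: 0.0568
```

Request:
{"api": "send_rows", "payload": {"rows": [[[0,0,0,0],[0,0,0,0],[0,0,0,0],[0,0,0,0],[0,0,0,0],[0,0,0,0]]], "grip": 1, "newtons": 20}}

```text
time_s: 17.45
ee_pos: [0.4633, -0.0409, 0.0675]
eef_rot: [1.067, 1.571, -0.258]
force: [-0.6, 0.4, 2.6]
grip_width: 0.0278
```

Request:
{"api": "send_rows", "payload": {"rows": [[[0,0,8,0],[0,0,15,0],[0,0,25,0],[0,0,30,0],[0,0,22,0],[2,20,0,0],[3,30,0,0],[3,30,0,0],[2,20,0,0],[0,0,0,0],[0,0,0,0],[0,0,0,0]]]}}

```text
time_s: 18.65
ee_pos: [0.4731, 0.0584, 0.1675]
eef_rot: [-1.058, 1.571, -2.383]
force: [0.5, -0.5, -2.2]
grip_width: 0.0281
```

Run:
```python
from h import *
o,p,d,W,ok=wrist("w4"); report(p,W,ok)
```

```text
tcp [0.4731 0.0584 0.1675] jaw 14.06 F [ 0.46 -0.45 -2.2 ] w 0.028070726437300603 t 18.65
deck [236 330  17  36 481] ((502.5716552734375, -128.80995178222656), (19.216442108154297, 54.6449089050293), 13.767396926879883) z 0.0596
red [ 271   57   96   98 3989] ((508.25653076171875, 156.852783203125), (72.1861801147461, 55.921749114990234), 56.643882751464844) z 0.0594
blue [235 234  49  22 185] ztop 0.1987 circ 472.9 62.7 13.4 mean [472.1  69.4 198.2]
blue [ 234  256   49   44 1750] ztop 0.2211 circ 473.2 58.7 12.5 mean [473.1  59.4 220.5]
orange [197 286  13  60 371] ztop 0.2851 circ 452.6 79.9 6.5 mean [452.7  80.1 284.9]
orange [307 286  14  60 359] ztop 0.2852 circ 481.6 86.9 5.8 mean [481.5  87.2 284.8]
orange [217 344  21  21 345] ztop 0.1077 circ 478.6 -99.9 12.1 mean [479.8 -99.7 107.1]
orange [  90  360  327   19 3336] ztop 0.2929 circ 467.4 75.9 38.2 mean [467.6  77.2 292.3]
```

View pics/w4.png

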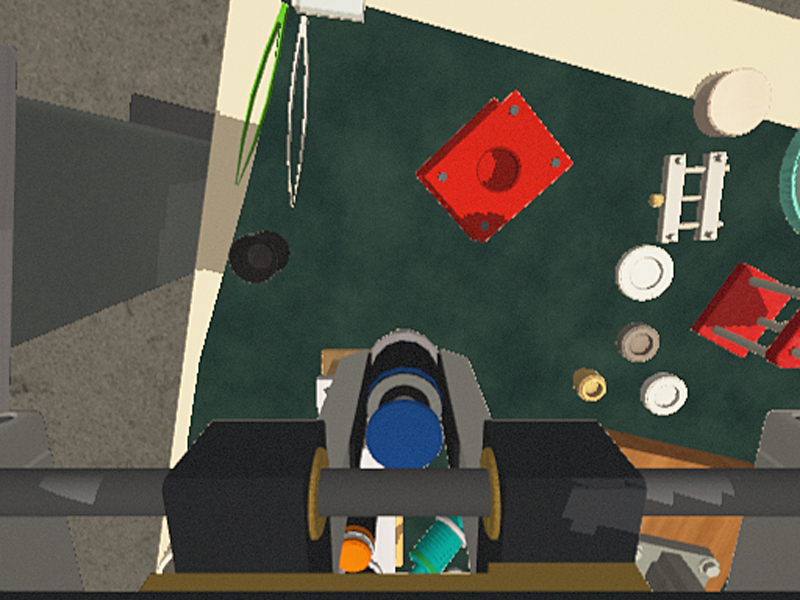

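Blue hangs upright in the fingers at (404,432), and the reject hole is at (498,170). I fit the hole's centre.

Run:
```python
from h import *
for t in("w4","w3"):
    z=np.load(t+".npz"); W=z["W"]; p=z["p"]; d=z["d"]
    zz=W[...,2]; x=W[...,0];y=W[...,1]
    on=z["ok"]&(abs(zz-.0594)<.004)&(np.hypot(x-.508,y-.157)<.06)
    cnts,_=cv2.findContours(on.astype(np.uint8),cv2.RETR_CCOMP,cv2.CHAIN_APPROX_NONE)
    # outer: largest
    for c in cnts:
        if len(c)<15: continue
        q=np.array([W[b,a,:2] if on[b,a] else [np.nan]*2 for a,b in c[:,0]]); q=q[~np.isnan(q[:,0])]*1000
        print(t,len(c),cv2.minAreaRect(q.astype(np.float32)))
    # rays to deck plane for hole pixels
    hole=np.zeros_like(on,np.uint8)
    cl=[c for c in cnts if 15<len(c)<90]
    for c in cl:
        q=np.array([W[b,a,:2] for a,b in c[:,0] if on[b,a]])*1000
        if len(q)>8:
            (cx,cy),r=cv2.minEnclosingCircle(q.astype(np.float32)); A=np.c_[2*q,np.ones(len(q))]; s=np.linalg.lstsq(A,(q**2).sum(1),rcond=None)[0]
            print("  hole enc",cx,cy,r,"fit",s[:2],np.sqrt(s[2]+s[0]**2+s[1]**2))
```

```text
w4 205 ((508.296142578125, 156.8883056640625), (72.28146362304688, 56.026634216308594), 56.79404830932617)
w4 76 ((508.15008544921875, 156.7213897705078), (25.61594581604004, 25.548755645751953), 61.72895812988281)
  hole enc 508.0198974609375 156.5625762939453 13.147960662841797 fit [507.98073708 156.57344463] 12.719040212551077
w3 176 ((508.1906433105469, 156.86846923828125), (73.09537506103516, 56.05534362792969), 56.63399124145508)
w3 65 ((507.77130126953125, 156.3612060546875), (25.170379638671875, 25.760019302368164), 77.32647705078125)
  hole enc 507.9541931152344 156.27252197265625 13.2561616897583 fit [507.91834019 156.44062216] 12.738521986059345
```

Request:
{"api": "send_rows", "payload": {"rows": [[[9,25,0,0],[12,33,0,0],[10,28,0,0],[4,12,0,0],[0,0,-10,0],[0,0,-15,0],[0,0,-10,0],[0,0,0,0],[0,0,0,0],[0,0,0,0]]]}}

```text
time_s: 19.7
ee_pos: [0.5085, 0.1569, 0.1331]
eef_rot: [1.545, 1.57, 0.22]
force: [0.3, 0.2, -1.6]
grip_width: 0.028
```

Run:
```python
from h import *
o,p,d,W,ok=wrist("w5"); report(p,W,ok)
```

```text
tcp [0.5085 0.1569 0.1331] jaw 14.07 F [ 0.29  0.2  -1.61] w 0.027990517551936454 t 19.7
red [ 210  157   97   69 2938] ((508.1669616699219, 156.8482666015625), (72.09032440185547, 55.97026824951172), 56.57516098022461) z 0.0594
blue [235 234  49  25 186] ztop 0.1641 circ 508.4 160.8 13.5 mean [507.8 167.6 163.7]
blue [ 234  256   49   44 1752] ztop 0.1866 circ 508.6 157.1 12.5 mean [508.5 157.8 186. ]
orange [197 286  13  60 377] ztop 0.2507 circ 487.7 177.6 6.2 mean [487.9 178.5 250.4]
orange [307 286  14  60 369] ztop 0.2506 circ 517.1 185.6 6.5 mean [516.7 185.7 250.3]
orange [  90  360  327   19 3281] ztop 0.2585 circ 502.9 174.3 38.2 mean [502.6 175.5 257.9]
```

View pics/w5.png

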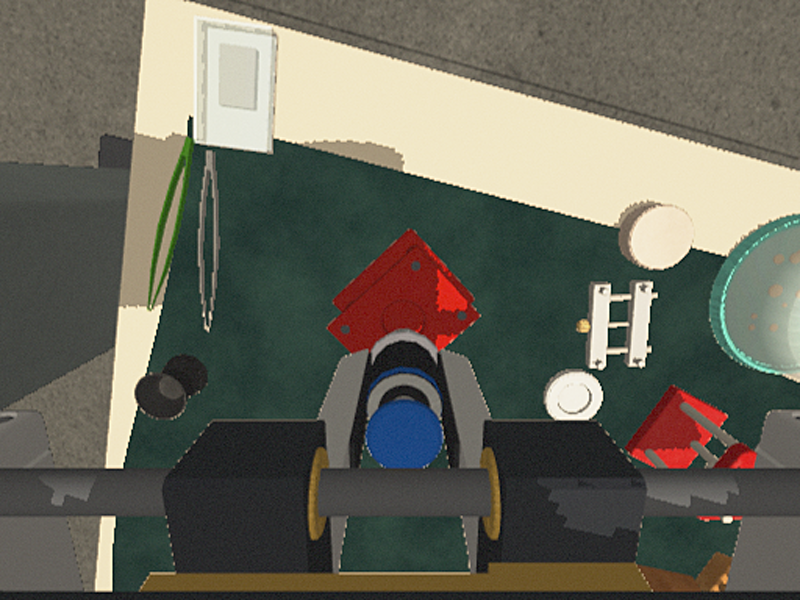

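The dispenser is about 0.5 mm off the hole's axis. I correct that and lower it.

Request:
{"api": "send_rows", "payload": {"rows": [[[-0.5,-0.5,-8,0],[0,0,-8,0],[0,0,-8,0],[0,0,-8,0],[0,0,-6,0],[0,0,0,0]]]}}

```text
time_s: 20.35
ee_pos: [0.5073, 0.1566, 0.0934]
eef_rot: [-1.581, 1.569, -2.905]
force: [-0.3, -0.3, -1.2]
grip_width: 0.0276
```

Request:
{"api": "send_rows", "payload": {"rows": [[[0,0,-5,0],[0,0,-5,0],[0,0,-5,0],[0,0,0,0],[0,0,0,0]]]}}

```text
time_s: 20.85
ee_pos: [0.5077, 0.1566, 0.0794]
eef_rot: [-1.469, 1.571, -2.793]
force: [0.9, 0.6, -3.1]
grip_width: 0.0274
```

Request:
{"api": "send_rows", "payload": {"rows": [[[0,0,-3,0],[0,0,-3,0],[0,0,-2,0],[0,0,-1,0],[0,0,0,0],[0,0,0,0]]]}}

```text
time_s: 21.45
ee_pos: [0.5078, 0.1567, 0.0705]
eef_rot: [1.938, 1.571, 0.613]
force: [-0.4, 0.1, -1.2]
grip_width: 0.0275
```

Request:
{"api": "send_rows", "payload": {"rows": [[[0,0,-1,0],[0,0,-1,0],[0,0,-1,0],[0,0,0,0],[0,0,0,0]]]}}

```text
time_s: 21.95
ee_pos: [0.5078, 0.1566, 0.0676]
eef_rot: [1.316, 1.571, -0.008]
force: [-0.5, -0.4, 0.6]
grip_width: 0.0275
```

Request:
{"api": "send_rows", "payload": {"rows": [[[0,0,-0.5,0],[0,0,0,0]]]}}

```text
time_s: 22.15
ee_pos: [0.5078, 0.1567, 0.0675]
eef_rot: [1.491, 1.571, 0.166]
force: [-3.8, -1.1, 7.5]
grip_width: 0.0278
```

Seated, as the force has turned upward. I release and lift straight up.

Request:
{"api": "send_rows", "payload": {"rows": [[[0,0,0,0],[0,0,0,0],[0,0,0,0],[0,0,0,0],[0,0,0,0],[0,0,0,0]]], "grip": -0.2}}

```text
time_s: 22.75
ee_pos: [0.5077, 0.1566, 0.0669]
eef_rot: [-1.777, 1.571, -3.102]
force: [-0.0, 0.4, 1.1]
grip_width: 0.0564
```

Request:
{"api": "send_rows", "payload": {"rows": [[[0,0,20,0],[0,0,35,0],[0,0,40,0],[0,0,40,0],[0,0,40,0],[-5,-40,0,0],[-8,-40,0,0],[-8,-40,0,0],[0,-40,0,0],[0,0,0,0],[0,0,0,0],[0,0,0,0]]]}}

```text
time_s: 23.95
ee_pos: [0.4868, -0.0026, 0.2419]
eef_rot: [-2.954, 1.571, 2.005]
force: [0.2, -0.5, -0.5]
grip_width: 0.0562
```

Run:
```python
from h import *
o,p,d,W,ok=wrist("w6"); report(p,W,ok)
for n in("scene","top"):
    o,p,d,c=cam(n); W,ok=cloud(d,c); print(n); report(p,W,ok)
    cv2.imwrite(f"pics/{n}6.png",cv2.resize(p[120:290,150:410,::-1],(780,510),interpolation=cv2.INTER_CUBIC))
```

```text
tcp [ 0.4868 -0.0026  0.2419] jaw 14.13 F [ 0.17 -0.46 -0.54] w 0.05618266691022153 t 23.95
deck [ 212  173   43  126 3720] ((475.1158447265625, -89.49510955810547), (53.84854507446289, 183.5938720703125), 13.940020561218262) z 0.0595
red [ 271   10   79   85 2112] ((508.27520751953125, 156.7766571044922), (72.4060287475586, 55.878028869628906), 56.63542938232422) z 0.0594
blue [308  27  26  28 586] ztop 0.1211 circ 507.8 156.0 12.1 mean [507.8 155.9 120.5]
orange [222 255  20  19 299] ztop 0.1076 circ 478.3 -100.9 12.5 mean [ 478.2 -100.4  107. ]
orange [139 286  23  60 562] ztop 0.3593 circ 452.0 14.7 6.0 mean [452.5  15.3 359.1]
orange [355 286  23  60 557] ztop 0.3589 circ 509.6 29.1 6.3 mean [509.   29.3 358.7]
orange [ 152  360  326   19 3369] ztop 0.3673 circ 495.0 18.8 37.9 mean [494.6  19.5 366.7]
scene
deck [ 277  168   56   55 1005] ((477.88104248046875, -100.46261596679688), (55.27740478515625, 212.90798950195312), 13.856181144714355) z 0.0589
red [198 232  41  28 588] ((507.9178161621094, 157.2379913330078), (72.57948303222656, 59.01106643676758), 57.62210464477539) z 0.0589
orange [255  71  42  12 132] ztop 0.3686 circ 495.1 19.7 38.0 mean [493.4  19.2 367.9]
top
deck [356 189  19  28 302] ((498.34539794921875, -185.51438903808594), (53.79198455810547, 39.77147674560547), 13.40921688079834) z 0.0605
red [183 176  42  40 625] ((508.04766845703125, 153.96005249023438), (72.2442855834961, 55.9307975769043), 56.7588005065918) z 0.0601
blue [194 187  12  11 101] ztop 0.1224 circ 507.7 153.1 11.1 mean [507.5 153.3 121.8]
```

View pics/w6.png

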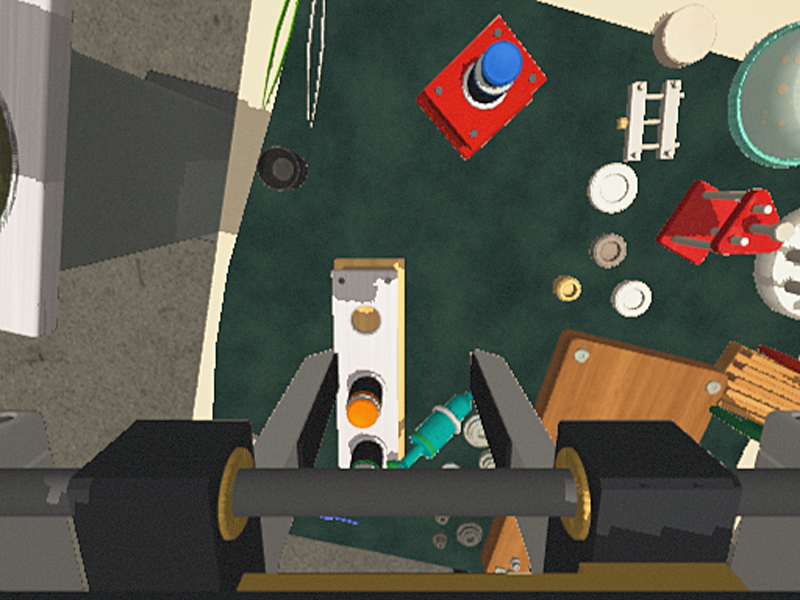

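View pics/scene6.png

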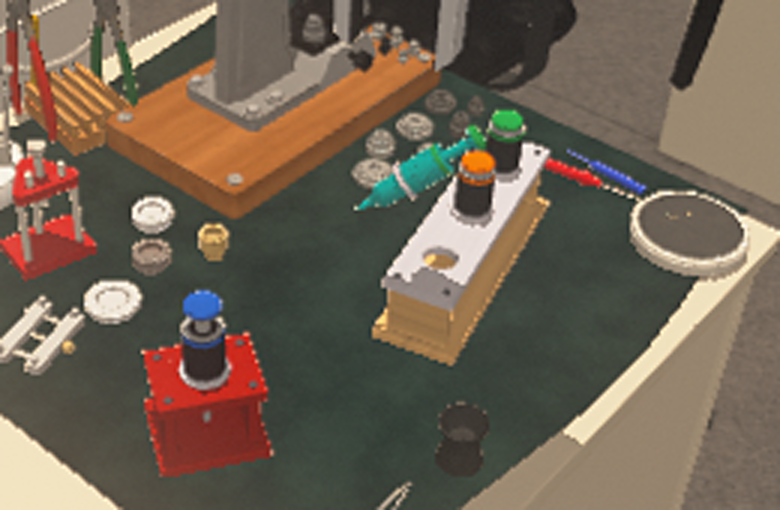

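The picture shows blue seated upright in the reject stand at (500,62), with its cap still at 121 mm. Orange (363,408) is home in the rack. The turquoise look-alike now lies on its side, though, so I check when that happened and whether green is unaffected.

Run:
```python
from h import *
for t in("w1","w2","w3","w6"):
    z=np.load(t+".npz"); W=z["W"]; hsv=cv2.cvtColor(z["p"],cv2.COLOR_RGB2HSV).astype(int)
    m=z["ok"]&(hsv[...,0]>=78)&(hsv[...,0]<=95)&(hsv[...,1]>150)&(W[...,0]>.5)&(W[...,1]<0)&(W[...,2]<.2)&(hsv[...,2]>90)
    q=W[m]; print(t,len(q),q.min(0).round(3),q.max(0).round(3)) if len(q) else print(t,0)
o,p,d,c=cam("scene"); W,ok=cloud(d,c); hsv=cv2.cvtColor(p,cv2.COLOR_RGB2HSV).astype(int)
for nm,a,b in(("blue",105,125),("orange",8,20),("green",55,80)):
    m=(ok&(hsv[...,0]>=a)&(hsv[...,0]<=b)&(hsv[...,1]>120)&(W[...,2]>.09)&(W[...,2]<.2)&(W[...,0]>.2)&(W[...,0]<.7)).astype(np.uint8)
    k,l,st,_=cv2.connectedComponentsWithStats(m)
    for i in range(1,k):
        if st[i,4]>25: q=W[l==i]; print(nm,st[i,4],np.percentile(q[:,2],80).round(4),(q.mean(0)*1000).round(1))
# bystanders: before/after colour diff on table in scene view
a=np.load("scene0.npz")["p"].astype(int); df=np.abs(a-p.astype(int)).max(-1)>60
k,l,st,ce=cv2.connectedComponentsWithStats(df.astype(np.uint8))
for i in range(1,k):
    if st[i,4]>25: print(st[i],ce[i].round())
```

```text
w1 355 [ 0.576 -0.131  0.001] [ 0.622 -0.084  0.117]
w2 114 [ 0.566 -0.116  0.002] [ 0.589 -0.1    0.026]
w3 258 [ 0.518 -0.201  0.001] [ 0.589 -0.1    0.081]
w6 714 [ 0.519 -0.207  0.   ] [ 0.589 -0.105  0.076]
blue 91 0.121 [506.7 157.5 120. ]
orange 65 0.1073 [476.7 -99.6 106.3]
green 50 0.1071 [ 492.3 -160.   106.3]
[ 337    0   82   28 1359] [376.  11.]
[ 404    0  108  195 3427] [451.  89.]
[266   5   9   6  40] [269.   7.]
[266  20  47  26 852] [291.  33.]
[480  30  32  68 924] [497.  64.]
[262  42  56  41 713] [293.  66.]
[233  50  21  18 122] [242.  58.]
[240  56  15  13  40] [247.  62.]
[319  78  22  24 164] [327.  92.]
[280  85  13   8  59] [286.  88.]
[294  89  19  55 402] [302. 118.]
[261  96  11  38 194] [264. 114.]
[453 103  32  61 695] [469. 136.]
[262 148  12  22 159] [267. 157.]
[275 148  51  73 962] [299. 184.]
[424 169  38  76 808] [442. 205.]
[502 174  10  31  52] [507. 189.]
[381 193  30  72 431] [392. 226.]
[209 217  18  35 328] [217. 234.]
[489 217  23  29 382] [503. 232.]
[213 258  12  10  87] [219. 263.]
[300 263  44  40 563] [321. 283.]
[417 268  55  54 872] [440. 298.]
[433 359  11  12  52] [439. 366.]
[381 363  50  21 332] [402. 376.]
```

```bash
python3 -c "
from station import ctrl
print(ctrl.hand_in())"
```

```text
the job is handed in; nothing more can be done
None
```

I checked all three dispensers and handed the job in at about 24 s of the 59 s allowed. Blue was the binding one and now stands in the reject stand.

- **Blue:** the force rose to about 7 N at 13 mm of stroke, so I stopped there. I lifted it by the grip and stood it in the red reject stand. The last check puts it upright and seated, within 1 mm of the hole's centre, with about 13 mm of stroke.
- **Orange and green:** both ran freely at about 2 N. I pressed them to the hard stop with at most about 6.6 N measured. The last checks show their caps at 107–108 mm, which is fully home, and both still in their holes.
- **Bystanders:** I never worked near the loupe, the box or the dies, and they look unmoved in the pictures. I did not measure their positions.
- **Something that did move:** the turquoise look-alike, which stood free, toppled between 2.0 and 2.95 s. That was before I pressed anything, and the tool was more than 10 cm away. I think it fell by itself, but I did not see it fall. I left it lying by the rack; green did not shift.
- **Camera disagreement:** the top camera read y about 3 mm lower than the scene and wrist cameras. I relied on the wrist camera, and the fit in the hole confirmed it.

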